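# Clip, strike and free a blank in the tag press

## Robot

A 6-joint arm with a two-finger parallel gripper is mounted at the origin on a cart in front of the work surface, level with it; the furniture and walls round the work are solid. World frame = base frame: x ahead of the robot, y to its left, z up, the work surface at z = 0. Lengths are in m, angles in rad, forces in N, time in s.
With the tool pointing down it reaches from about 0.35 to 0.775 m from the base axis. Payload 5.5 kg.
Tool frame: the origin (TCP) lies midway between the tips of the shut fingers; the grasp point (between the pads) lies 19 mm behind it; x points along the fingers, y is the direction in which the jaws open and shut, and the axes are right-handed (so a half turn about x gives the same grasp; the last joint's range is limited). The gripper opens to 85 mm and grips with 20 to 120 N. Pads are 22 mm wide; open, the fingers measure 114 mm over their backs; the gripper's body (76 mm by 85 mm) begins 54 mm behind the grasp point. The pads swing forward as they close: fully open they stand 13 mm farther back than shut.
Start: joints at [-1.417, 0.313, 0.046, 1.304, 0, 1.431], TCP at [0.167, -0.55, 0.231] pointing down, gripper open.
Joint ranges: [-2.76, 2.76], [-0.86, 1.69], [-1.03, 1.26], [-2.2, 2.34], [-1.47, 1.5], [-3.14, 3.14]. Speed limits (rad/s): [2.57, 2.57, 3.14, 3.14, 3.14, 3.14].

## Interface

Orientations are given as a unit quaternion [w, x, y, z].
In Python, from workcell import env, optics, order, models gives the robot as it stands. The module is installed in compiled form; this text tells all that it offers.
- The arm moves only by the tool servo_tool, never from a script. Its argument "moves" is a list of rows, each a list of 5 numbers: the shift along the tool's x, y, z in cm, then the turn about the tool's x in rad, then the closure, from -1 (fully open) to 1 (shut). A call has exactly 10 rows; each row shifts and turns the commanded pose from where the row before left it, along the tool's axes as they then stand; what a row does not reach is not made up. A row lasts 1/8 s, in which the tool goes at most 62.5 mm and 10.7 degrees, less where a joint would pass 70% of its speed; a pose out of reach is approached as far as the arm can. A call is refused whole if a number of a shift passes 6.25 or a number of a turn 0.188, either way. A call with a gripper value outside its range is refused whole. The fingers move at their own pace and stop on an object; "grip_force" is the grip in N (left out, the last holds). Time passes only in rows, so rows that do not move let the fingers close, or fill a call up. It gives the time, the measured TCP pose, the force and the opening at its end, in the units of the state.
- env.get_state(): the state, without advancing time (a new reading comes with each control period).
- optics.read_camera(name): name is "scene" or "top"; returns a dict with "pixels" (480x640x3 uint8, blue, green, red), "vertical_fov" (degrees; the focal length in pixels is half the picture's height over the tangent of half this angle, whatever the lens; pixels are square), "cx", "cy" (the principal point, pixels), "extrinsics" (4x4, takes a point from world to camera coordinates). Camera axes: x right, y up, looking along -z (the intrinsics and any distortion apply to the point x, -y, -z); pixel columns grow to the right and rows downward; lengths in m; the calibration is good to about 2 mm. A picture is of the moment at which its call begins. There is no depth.
- order.hand_in(): hands the job in, once; it reports no verdict.
Trained networks look in a picture, given as the dict that the camera call returned (one of the last four; its "shot" number tells which), for a name from the list of things; names that differ only in an ending like _2 or _b are one class to them, and where a whole thing is asked for, a point or a joint stands for the part that bears it (a point fixed in the world has none). Each returns a list of dicts, best first, with "conf" (0 to 1); they miss things now and then, are a little off and sometimes report something else, mostly with a low value. They report only what shows in the picture. A call takes as long as a camera call. They do not tell look-alikes from the thing itself.
- models.outline_of(name, picture): "pixels" (480x640 bool, what is visible of it) and "location" ([column, row] in pixels, amid what is visible of it).
- models.pinpoint(name, picture): "location" ([column, row] in pixels: a listed point, or the origin of a listed thing).
The state is a dict: "clock": time; "joint_pos": joint angles; "qvel": joint speeds; "tau": joint torques, N m; "tcp_pos": TCP position; "orientation": TCP orientation; "wrist_force": force on the tool from outside, world axes, zero at the start; "ft_torque": the same for the moment, N m; "finger_gap": finger opening in m.
Only numpy, scipy, OpenCV 4.12 (cv2) and the standard library are available. Lean on these libraries where they do the work, as an engineer would, in place of code of your own. Each camera call takes 0.05 s, during which the arm holds its last target.

## Task

Mark the metal tag blank in the small tag press: swing the press's spring clip by its knob onto the blank's front flange and push it on, firmly but gently (the bed's thin stop rail must not be squeezed hard), until the foot bears against the side of the raised panel and the blank is pressed home against the rail behind it. With the clip left there, push the plunger down firmly onto the panel, then swing the clip back off the front of the blank until it is well clear, leaving the blank lying in place and the things around undisturbed.

Things in the scene. Friction and masses are not known exactly. Their poses are not given: they have to be found in the camera images.
- press: Dark cast-metal tag press fixed to the table, place and yaw varied. Bed 160 (x) x 240 (y) x 20 mm; origin on the underside, bed spans x -85..+75, y -120..+120 mm. x points from its front (clip side) to its back, y along the bed, z up. Column at x +56, y +45 carries a head (x -4..+68, y +28..+62, 64 to 80 mm above the table) with the plunger. 7 mm high end stops at y -105, +75 bound the blank.
- fence: The stop rail behind the blank: thin steel strip on the bed, 166 mm along y, 7 mm thick, 6 mm above the bed, fixed to the press. Origin in its front face (press x +30, y -15 mm) at bed-top height; axes as the press. It should take at least 5 N when the blank is pushed home, but never more than 16 N; a final push of about 17 N at the knob is right.
- blank: Loose tag blank, 0.3 kg: steel plate 44 (x) x 160 (y) x 4 mm with a raised panel, x -5..+17, y +-70 mm, top 10 mm above its underside. Front flange: the 17 mm strip from x -22 (front edge) to -5. Origin at the centre of its underside, on the bed top; axes nearly as the press. Starts 1 to 6 mm short of the rail; home, its origin is at press x +8, y about -15 mm.
- pivot (a point): Top of the clip's pivot screw, at press x -30, y +25 mm, 35 mm above the table. The clip swings about the upright axis through it.
- knob (a point): Centre of the top of the clip's knob: upright round wooden pin, 13 mm diameter, standing on the clip's arm (arm top 30.5 mm, knob top 66 mm above the table), 60 mm from the pivot axis. Can be grasped across from above and carried round the pivot, or pushed.
- clip (a joint): Swing of the clip about its pivot, rad. At 0 the arm points along press -y; growing values swing it toward press +x, onto the blank. Knob at press (-30 + 60 sin q, 25 - 60 cos q) mm, foot at (-30 + 75 sin q, 25 - 75 cos q) mm. Range -0.75 to 0.6; stays where left (light friction). Starts clear in front of the blank; about 0.31 with foot and blank home.
- clip_foot: Sprung foot under the clip's nose: round, 20 mm diameter, 27 degree cone below ending in a 6 mm flat. Origin at the centre of its underside, 1.5 mm above the bed when off. At the blank's edge it may shove the blank, then rides up 2.5 mm onto the flange (spring about 2.5 N, some N sideways) and slides on until it meets the panel's side, its centre then at blank x -15 mm.
- plunger: Spring plunger in the press's head at press x +10, y +45 mm: 16 mm steel rod, round wooden cap of 28 mm diameter. Origin at the centre of the rod's lower end, 40 mm above the table when up; cap top 102 mm above the table. After 10 mm it meets the panel, where its spring gives about 2 N; 1.5 N or more must then bear on the panel. Springs back by itself.
- pepper: Bystander: spice jar, 47 mm diameter, 98 mm high, upright on the table beside the press. Origin at the centre of its underside.
- tea_light: Bystander: tea light, 38 mm diameter, 17 mm high, on the table beside the press. Origin at the centre of its underside.
There are look-alikes about, which are no part of the job. Several things have the shape of the blank; the one meant has the colours described above.

How it is judged:
By the outcome, as a careful person would: the job done as asked, in the order asked, and still so for the second after the job is handed in, with the robot touching nothing.
It also fails if it takes over 72 s, if anything falls off the work surface, if the arm or the gripper's body presses on something with over 40 N, if the wrist force passes 120 N, or if a joint passes its speed limit or range.

## Working session

There is one attempt and no reset: what is moved stays moved. The work goes in short steps, Python scripts to look and compute and a tool call to move; the robot and the scene stay as the last step left them, time stands still between calls to the robot, and variables do not carry over. Pictures are saved under pics/ and viewed, and the job is handed in when it is done.

Besides the shell and the picture viewer there is one more tool, called after ">>>" by a JSON object that holds its "name" and its "arguments", one argument or row to a line. servo_tool: Moves the arm, as the interface text tells. Its arguments: {"type":"object","properties":{"moves":{"type":"array"},"grip_force":{"type":"number"}},"required":["moves"]}

```bash
mkdir -p pics
python3 - <<'E'
from workcell import env, optics, models
import cv2,pickle
s=env.get_state(); print({k:v for k,v in s.items()})
for n in ["scene","top"]:
    p=optics.read_camera(n); cv2.imwrite(f"pics/{n}0.png",p["pixels"])
    print(n,{k:p[k] for k in p if k!="pixels"})
    for t in ["press","fence","blank","pivot","knob","clip_foot","plunger","pepper","tea_light"]:
        try:r=models.pinpoint(t,p); print(t,[(a["conf"],a["location"]) for a in r][:4])
        except Exception as e: print(t,e)
    pickle.dump(p,open(f"{n}0.pkl","wb"))
E
```

```text
{'clock': 0.0, 'joint_pos': array([-1.41659072e+00,  3.13994685e-01,  4.49385953e-02,  1.30358410e+00,
       -1.86164865e-05,  1.43117229e+00]), 'qvel': array([-1.46034085e-03, -1.68064369e-03, -8.70986656e-05,  9.75542039e-04,
       -1.93968743e-05, -4.97496223e-04]), 'tau': array([-7.02534453e-04, -4.80625248e+01,  2.98535049e+01,  1.93494104e-02,
       -1.42995582e-04, -1.26423160e-06]), 'tcp_pos': array([ 0.16642219, -0.54984138,  0.23039561]), 'orientation': array([-0.10285929, -0.69947778, -0.10416296,  0.69950045]), 'wrist_force': array([-0.05906229,  0.82910224,  0.8758508 ]), 'ft_torque': array([-0.04008995,  0.00579987,  0.03945062]), 'finger_gap': 0.08508543800049588}
scene {'vertical_fov': 51.00372056856859, 'cx': 315.7799301005305, 'cy': 236.1084966628126, 'extrinsics': array([[-0.62004724, -0.78440947, -0.01559497,  0.34519523],
       [ 0.4386149 , -0.36305301,  0.82207632, -0.29147754],
       [-0.65050625,  0.50288597,  0.5691637 , -0.76162402],
       [ 0.        ,  0.        ,  0.        ,  1.        ]]), 'shot': 1}
press [(0.78, [338.8, 260.0])]
fence [(0.76, [
[... 290 characters left out ...]
6.28758451968878, 'cx': 318.826819483221, 'cy': 241.9982873105057, 'extrinsics': array([[-0.02911131, -0.99914427,  0.02938143,  0.04033834],
       [ 0.98934892, -0.02460699,  0.14346851, -0.51082001],
       [-0.14262275,  0.03324504,  0.98921864, -0.90186724],
       [ 0.        ,  0.        ,  0.        ,  1.        ]]), 'shot': 2}
press [(0.57, [352.7, 238.4])]
fence [(0.91, [360.4, 216.2])]
blank [(0.91, [224.5, 325.0]), (0.89, [364.6, 232.2])]
pivot [(0.57, [345.0, 257.8]), (0.43, [363.6, 234.1])]
knob [(0.84, [375.6, 265.6]), (0.18, [345.6, 255.6]), (0.16, [354.2, 236.6])]
clip_foot []
plunger [(0.65, [327.7, 229.4])]
pepper [(0.79, [257.8, 238.4])]
tea_light [(0.77, [454.1, 231.5])]
```

View pics/scene0.png

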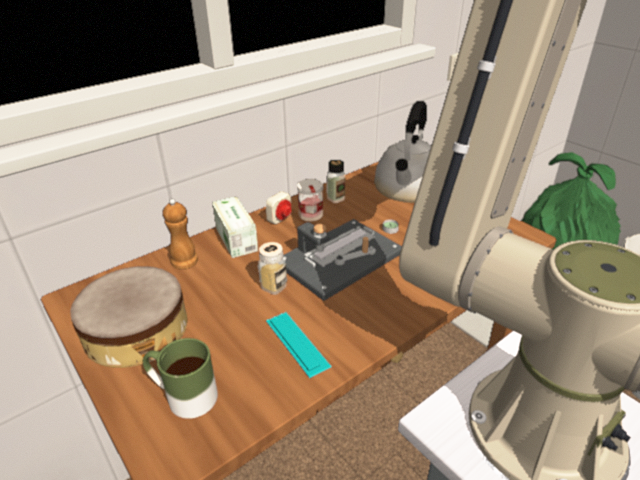

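View pics/top0.png

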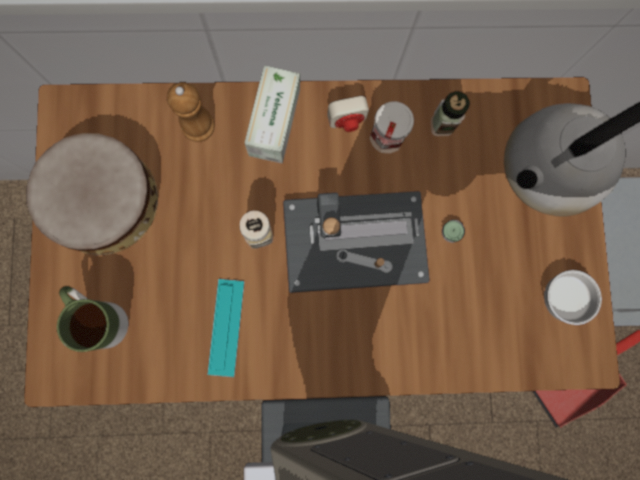

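Run:
```python
import cv2,pickle
p=pickle.load(open("top0.pkl","rb"))["pixels"]
cv2.imwrite("pics/topc.png",cv2.resize(p[170:310,240:480],None,fx=3.3,fy=3.3,interpolation=2))
p=pickle.load(open("scene0.pkl","rb"))["pixels"]
cv2.imwrite("pics/scenec.png",cv2.resize(p[180:330,220:460],None,fx=3.3,fy=3.3,interpolation=2))
```

```text
(no output)
```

View pics/topc.png

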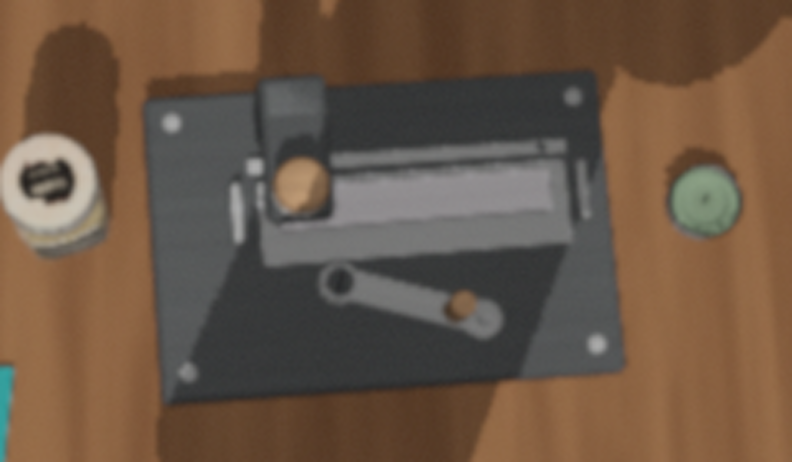

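View pics/scenec.png

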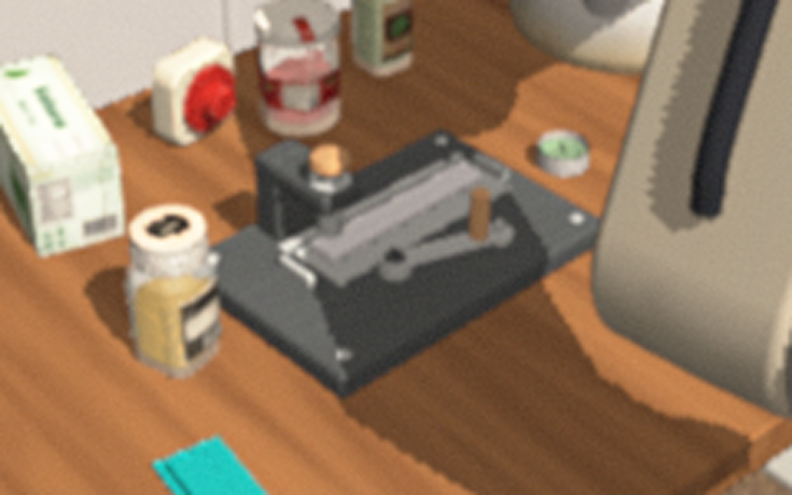

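```bash
cat > h.py <<'E'
import numpy as np, pickle
def proj(p,X):
    X=np.atleast_2d(X); E=p["extrinsics"]; c=X@E[:3,:3].T+E[:3,3]
    f=240/np.tan(np.radians(p["vertical_fov"])/2)
    return np.c_[p["cx"]+f*c[:,0]/-c[:,2], p["cy"]+f*(-c[:,1])/-c[:,2]]
def back(p,uv,z):
    E=p["extrinsics"];f=240/np.tan(np.radians(p["vertical_fov"])/2)
    d=np.array([(uv[0]-p["cx"])/f,-(uv[1]-p["cy"])/f,-1.])@E[:3,:3]
    o=-E[:3,:3].T@E[:3,3]; return o+d*(z-o[2])/d[2]
def W(pose,P):
    P=np.atleast_2d(P);c,s=np.cos(pose[2]),np.sin(pose[2])
    return np.c_[pose[0]+c*P[:,0]-s*P[:,1],pose[1]+s*P[:,0]+c*P[:,1],P[:,2]]
E
python3 - <<'E'
from h import *
from scipy.optimize import least_squares
t=pickle.load(open("top0.pkl","rb"));s=pickle.load(open("scene0.pkl","rb"))
cr=lambda a,o:(np.array(a)/3.3+o)
T=np.array([240,170]);S=np.array([220,180])
obs=[]
B=[(.075,.12,.02),(.075,-.12,.02),(-.085,-.12,.02),(-.085,.12,.02)]
for P,u in zip(B,[(146,102),(594,71),(624,366),(165,400)]): obs.append((t,P,cr(u,T),1))
for P,u in zip(B[1:],[(441,131),(602,222),(343,390)]): 
    PP=P if u!=(343,390) else (P[0],P[1],0.)
    obs.append((s,PP,cr(u,S),1))
obs+= [(t,(-.03,.025,.035),cr((341,281),T),1),(s,(-.03,.025,.035),cr((396,258),S),.7),
 (t,(.01,.045,.102),cr((301,184),T),1),(s,(.01,.045,.102),cr((329,155),S),1),
 (t,(.03,-.015,.02),(360.4,216.2),.5)]
kn=[(t,(375.6,265.6)),(t,(380,262)),(s,(366.4,238))]
kn=[(t,cr((463,299),T)),(s,cr((481,192),S))]
def K(q): return (-.03+.06*np.sin(q),.025-.06*np.cos(q),.066)
def r(v):
    e=[w*(proj(p,W(v,P))[0]-u) for p,P,u,w in obs]
    e+=[proj(p,W(v,K(v[3])))[0]-u for p,u in kn]
    return np.concatenate(e)
o=least_squares(r,[.5,0,0,-.2],loss='soft_l1')
v=o.x;print(v,np.std(r(v)));print(r(v).reshape(-1,2).round(1))
for n,P in dict(pivot=(-.03,.025,.035),knob=K(v[3]),plcap=(.01,.045,.102),knobhome=K(.31)).items():print(n,W(v,P).round(4))
for n,u,z in [("pepper",(257.8,238.4),0),("tea",(454.1,231.5),0)]:print(n,back(t,u,z).round(3))
np.save("v.npy",v)
E
```

```text
[ 0.52033341 -0.03631387  0.04856466 -0.30005486] 1.328623147152525
[[-2.3 -1.5]
 [ 0.3 -1.7]
 [ 1.   0.9]
 [-1.6  1.4]
 [ 0.1 -1.8]
 [ 2.  -0.7]
 [ 0.1  4.2]
 [-0.6 -0.3]
 [ 0.  -1.1]
 [-0.3 -0.5]
 [ 0.4 -0.9]
 [ 1.   1.7]
 [ 0.   0.2]
 [-0.2 -0.4]]
pivot [[ 0.4892 -0.0128  0.035 ]]
knob [[ 0.4742 -0.0709  0.066 ]]
plcap [[0.5281 0.0091 0.102 ]]
knobhome [[ 0.5102 -0.069   0.066 ]]
pepper [0.526 0.131 0.   ]
tea [ 0.53  -0.212  0.   ]
```

```bash
cat >> h.py <<'E'
from scipy.spatial.transform import Rotation as R
def axes(s):
    q=s["orientation"];return R.from_quat([q[1],q[2],q[3],q[0]]).as_matrix()
E
python3 - <<'E'
from h import *
from workcell import env
s=env.get_state();A=axes(s);print(A.round(3))
print("yaw of y",np.arctan2(A[1,1],A[0,1]))
v=np.load("v.npy")
k=W(v,(-.03+.06*np.sin(v[3]),.025-.06*np.cos(v[3]),.12))[0]
print("tool delta mm at start axes",(A.T@(k-s["tcp_pos"])*1000).round(1))
E
```

```text
[[ 0.     0.29  -0.957]
 [-0.    -0.957 -0.29 ]
 [-1.     0.     0.   ]]
yaw of y -1.277029187552281
tool delta mm at start axes [ 111.3 -369.9 -433.4]
```

>>> {"name": "servo_tool", "arguments": {
  "moves": [
    [0,-3.7,-4.33,0,0.45],
    [0,-3.7,-4.33,0,0.45],
    [0,-3.7,-4.33,0,0.45],
    [0,-3.7,-4.33,0,0.45],
    [0,-3.7,-4.33,0,0.45],
    [0,-3.7,-4.33,0,0.45],
    [0,-3.7,-4.33,0,0.45],
    [0,-3.7,-4.33,0,0.45],
    [0,-3.7,-4.33,0,0.45],
    [0,-3.7,-4.33,0,0.45]
  ],
  "grip_force": 30
}}

```text
clock: 2.25
tcp_pos: [0.4747, -0.0692, 0.2316]
orientation: [0.104, 0.7, 0.103, -0.699]
wrist_force: [0.7, -0.3, -0.7]
finger_gap: 0.0233
```

>>> {"name": "servo_tool", "arguments": {
  "moves": [
    [1,0,0,-0.182,0.45],
    [1,0,0,-0.182,0.45],
    [1,0,0,-0.182,0.45],
    [1,0,0,-0.182,0.45],
    [1,0,0,-0.182,0.45],
    [1,0,0,-0.182,0.45],
    [1,0,0,-0.182,0.45],
    [1,0,0,-0.182,0.45],
    [1,0,0,-0.182,0.45],
    [0.5,0,0,0,0.45]
  ]
}}

```text
clock: 3.5
tcp_pos: [0.4736, -0.0708, 0.1359]
orientation: [0.581, 0.403, 0.581, -0.403]
wrist_force: [-0.4, -1.4, 0.6]
finger_gap: 0.0238
```

Run:
```python
from h import *
from workcell import env,optics
import cv2
s=env.get_state();A=axes(s)
print(s["clock"],s["tcp_pos"],s["wrist_force"],s["finger_gap"],s["joint_pos"].round(2))
print("yaw of y",np.arctan2(A[1,1],A[0,1]))
v=np.load("v.npy")
k=W(v,(-.03+.06*np.sin(v[3]),.025-.06*np.cos(v[3]),.12))[0]
print("tool delta mm",(A.T@(k-s["tcp_pos"])*1000).round(1))
p=optics.read_camera("scene");cv2.imwrite("pics/s1.png",cv2.resize(p["pixels"][130:330,220:480],None,fx=3,fy=3))
p=optics.read_camera("top");cv2.imwrite("pics/t1.png",cv2.resize(p["pixels"][150:350,220:480],None,fx=3,fy=3))
```

```text
3.5 [ 0.47356185 -0.0707775   0.13586321] [-0.35782114 -1.36278107  0.55650271] 0.023764093962479235 [-0.32  0.18 -0.37  1.02 -0.    0.9 ]
yaw of y 0.3590508910437662
tool delta mm [15.9  0.6  0.4]
```

View pics/s1.png

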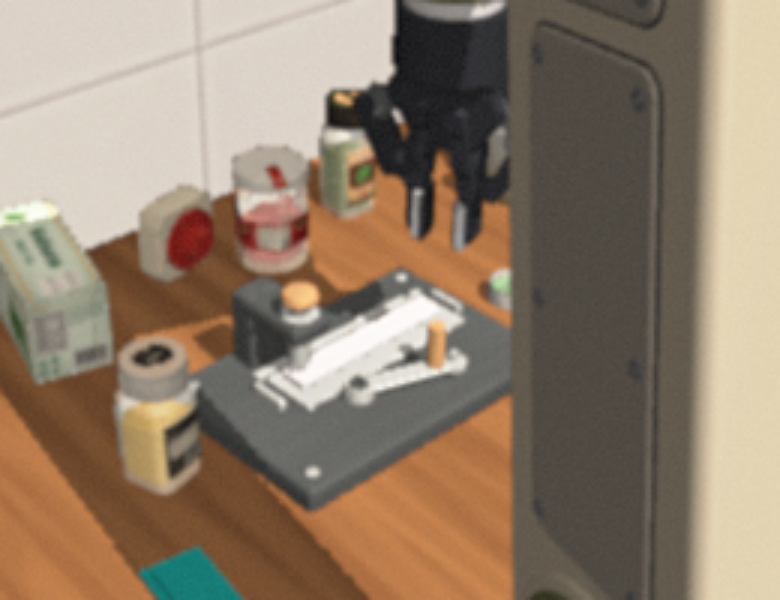

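View pics/t1.png

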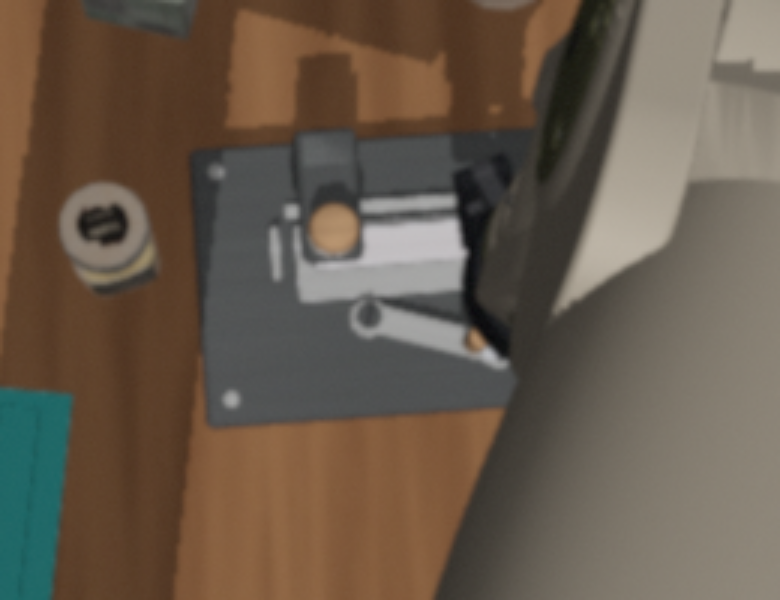

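Run:
```python
from h import *
s=pickle.load(open("scene0.pkl","rb"))
print((proj(s,[(.4736,-.0708,.1359),(.4736,-.0708,.14)])-[220,130])*3)
v=np.load("v.npy")
for n,P in dict(knobtop=(.4742,-.0709,.066)).items(): print((proj(s,P)-[220,130])*3)
```

```text
[[441.45258248 239.51303711]
 [441.70913233 234.37342366]]
[[436.77456723 323.25538636]]
```

>>> {"name": "servo_tool", "arguments": {
  "moves": [
    [1.2,0,0,0,0.45],
    [1.2,0,0,0,0.45],
    [1.2,0,0,0,0.45],
    [1.2,0,0,0,0.45],
    [0.8,0,0,0,0.45],
    [0.6,0,0,0,0.45],
    [0.5,0,0,0,0.45],
    [0.4,0,0,0,0.45],
    [0.3,0,0,0,0.45],
    [0.3,0,0,0,0.45]
  ]
}}

```text
clock: 4.85
tcp_pos: [0.4739, -0.0709, 0.0592]
orientation: [0.582, 0.402, 0.582, -0.402]
wrist_force: [0.5, -0.2, -0.8]
finger_gap: 0.0232
```

Run:
```python
from h import *
from workcell import env,optics
import cv2
s=env.get_state();print(s["tcp_pos"],s["wrist_force"])
p=optics.read_camera("scene");cv2.imwrite("pics/s2.png",cv2.resize(p["pixels"][180:300,280:440],None,fx=5,fy=5,interpolation=2))
```

```text
[ 0.47394055 -0.07090851  0.0592446 ] [ 0.45872087 -0.15694743 -0.76160622]
```

View pics/s2.png

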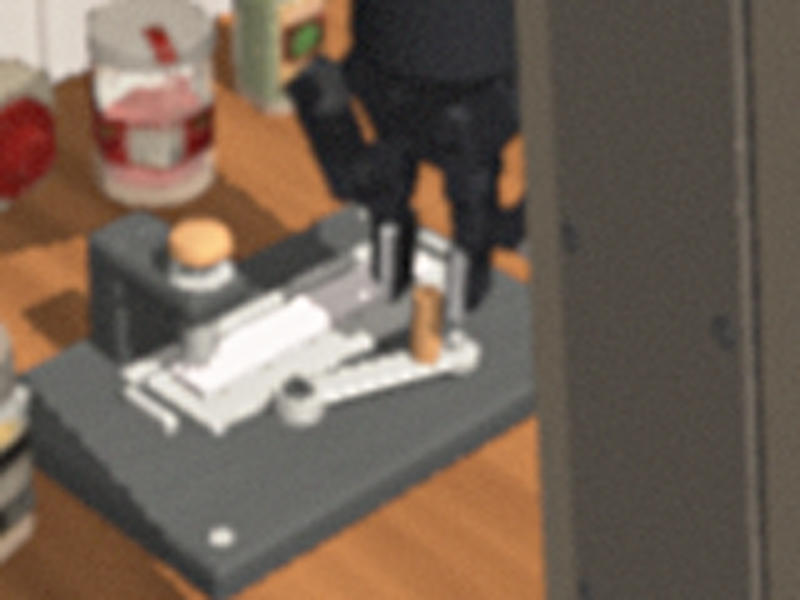

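>>> {"name": "servo_tool", "arguments": {
  "moves": [
    [0.6,0,0,0,0.45],
    [0.6,0,0,0,0.45],
    [0.6,0,0,0,0.45],
    [0.3,0,0,0,0.45],
    [0,0.3,0.17,0,0.45],
    [0,0.35,0.16,0,0.45],
    [0,0.35,0.15,0,0.45],
    [0,0.35,0.13,0,0.45],
    [0,0.35,0.12,0,0.45],
    [0,0.3,0.08,0,0.45]
  ]
}}

```text
clock: 6.15
tcp_pos: [0.4958, -0.0713, 0.0383]
orientation: [0.582, 0.402, 0.582, -0.402]
wrist_force: [-0.5, -1.6, 0.2]
finger_gap: 0.0236
```

```bash
cat > st.py <<'E'
from h import *
from workcell import env,optics
import cv2,sys
s=env.get_state();A=axes(s);print(s["clock"],s["tcp_pos"].round(4),"gap",s["finger_gap"].round(4),"F tool",(A.T@s["wrist_force"]).round(2), "T tool",(A.T@s["ft_torque"]).round(3))
v=np.load("v.npy");home=W(v,(-.03+.06*np.sin(.31),.025-.06*np.cos(.31),.038))[0]
print("rel home (tool mm)",(A.T@(s["tcp_pos"]-home)*1000).round(2))
if len(sys.argv)>1:
    p=optics.read_camera("scene");cv2.imwrite(sys.argv[1],cv2.resize(p["pixels"][180:300,280:440],None,fx=5,fy=5,interpolation=2))
    pickle.dump(p,open("last.pkl","wb"))
E
python3 st.py pics/s3.png
```

```text
Traceback (most recent call last):
  File "st.py", line 4, in <module>
    s=env.get_state();A=axes(s);print(s["clock"],s["tcp_pos"].round(4),"gap",s["finger_gap"].round(4),"F tool",(A.T@s["wrist_force"]).round(2), "T tool",(A.T@s["ft_torque"]).round(3))
                                                                             ^^^^^^^^^^^^^^^^^^^^^
AttributeError: 'float' object has no attribute 'round'
```

```bash
sed -i 's/s\["finger_gap"\].round(4)/s["finger_gap"]/' st.py; python3 st.py pics/s3.png
```

```text
6.15 [ 0.4958 -0.0713  0.0383] gap 0.023623124488818682 F tool [-0.18 -1.02  1.35] T tool [-0.016 -0.271 -0.283]
rel home (tool mm) [ -0.35 -14.33  -2.9 ]
```

View pics/s3.png

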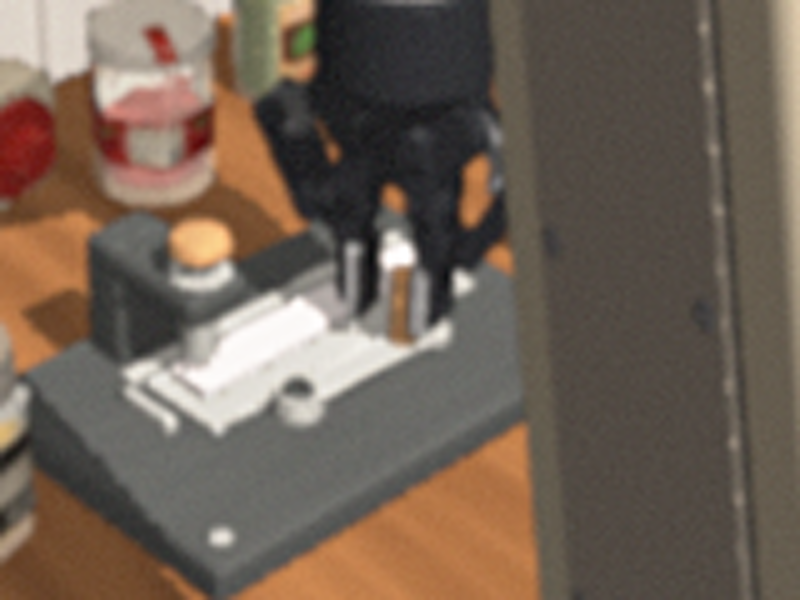

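>>> {"name": "servo_tool", "arguments": {
  "moves": [
    [0,0.1,0.04,0,0.45],
    [0,0.1,0.04,0,0.45],
    [0,0.1,0.03,0,0.45],
    [0,0.1,0.03,0,0.45],
    [0,0.1,0.03,0,0.45],
    [0,0.1,0.03,0,0.45],
    [0,0.1,0.02,0,0.45],
    [0,0.1,0.02,0,0.45],
    [0,0.1,0.02,0,0.45],
    [0,0.1,0.02,0,0.45]
  ]
}}

```text
clock: 7.45
tcp_pos: [0.5051, -0.071, 0.0382]
orientation: [0.581, 0.402, 0.582, -0.403]
wrist_force: [-4.5, -4.1, 1.9]
finger_gap: 0.0238
```

```bash
python3 st.py pics/s4.png
```

```text
7.45 [ 0.5051 -0.071   0.0382] gap 0.023786491839399848 F tool [-1.93 -5.64  2.23] T tool [-0.101 -0.444 -1.142]
rel home (tool mm) [-0.22 -5.52  0.04]
```

View pics/s4.png

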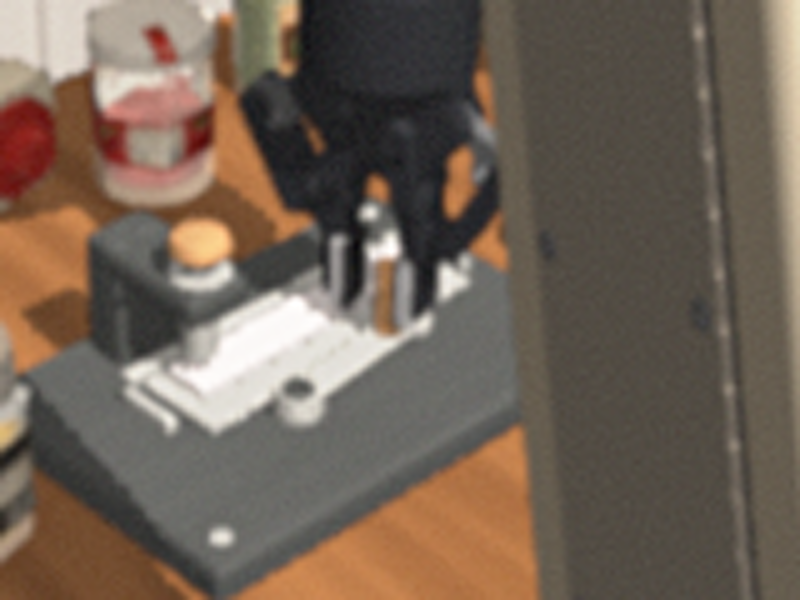

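>>> {"name": "servo_tool", "arguments": {
  "moves": [
    [0,0.04,0,0,0.45],
    [0,0.04,0,0,0.45],
    [0,0.04,0,0,0.45],
    [0,0.04,0,0,0.45],
    [0,0.04,0,0,0.45],
    [0,0.04,0,0,0.45],
    [0,0.03,0,0,0.45],
    [0,0.03,0,0,0.45],
    [0,0,0,0,0.45],
    [0,0,0,0,0.45]
  ]
}}

```text
clock: 8.75
tcp_pos: [0.5078, -0.0707, 0.0383]
orientation: [0.582, 0.401, 0.581, -0.404]
wrist_force: [-4.1, -7.4, 2.3]
finger_gap: 0.0236
```

```bash
python3 st.py pics/s5.png
```

```text
8.75 [ 0.5078 -0.0707  0.0383] gap 0.023626887846037004 F tool [-2.28 -6.41  5.46] T tool [-0.078 -0.91  -1.253]
rel home (tool mm) [-0.26 -2.9   0.77]
```

>>> {"name": "servo_tool", "arguments": {
  "moves": [
    [0,0.04,0.03,0,0.45],
    [0,0.04,0.03,0,0.45],
    [0,0.04,0.02,0,0.45],
    [0,0.04,0.01,0,0.45],
    [0,0.04,0,0,0.45],
    [0,0.04,0,0,0.45],
    [0,0.03,0,0,0.45],
    [0,0.03,0,0,0.45],
    [0,0,0,0,0.45],
    [0,0,0,0,0.45]
  ]
}}

```text
clock: 10.05
tcp_pos: [0.5117, -0.0692, 0.0383]
orientation: [0.582, 0.402, 0.582, -0.402]
wrist_force: [-1.6, -3.1, -0.5]
finger_gap: 0.0235
```

```bash
python3 st.py pics/s6.png
```

```text
10.05 [ 0.5117 -0.0692  0.0383] gap 0.02354158629688691 F tool [ 0.5  -2.58  2.32] T tool [ 0.024 -0.543 -0.57 ]
rel home (tool mm) [-0.27  1.32  0.75]
```

View pics/s6.png

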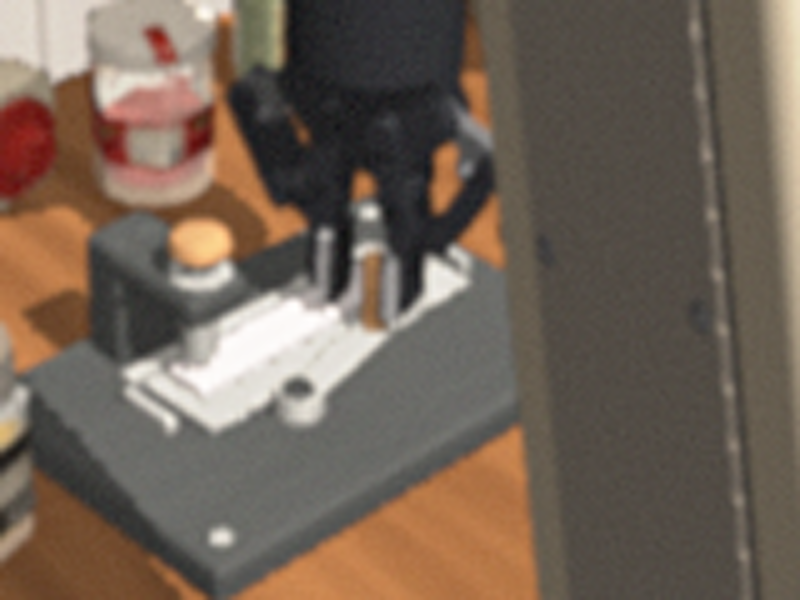

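>>> {"name": "servo_tool", "arguments": {
  "moves": [
    [0,0.04,0.01,0,0.45],
    [0,0.04,0.01,0,0.45],
    [0,0.04,0,0,0.45],
    [0,0.04,0,0,0.45],
    [0,0.03,0,0,0.45],
    [0,0.03,0,0,0.45],
    [0,0.03,0,0,0.45],
    [0,0,0,0,0.45],
    [0,0,0,0,0.45],
    [0,0,0,0,0.45]
  ]
}}

```text
clock: 11.35
tcp_pos: [0.5141, -0.0684, 0.0383]
orientation: [0.582, 0.402, 0.582, -0.402]
wrist_force: [-1.7, -3.4, -0.1]
finger_gap: 0.0233
```

```bash
python3 st.py
```

```text
11.35 [ 0.5141 -0.0684  0.0383] gap 0.023330102498694834 F tool [ 0.13 -2.79  2.61] T tool [-0.001 -0.477 -0.557]
rel home (tool mm) [-0.29  3.84  0.85]
```

>>> {"name": "servo_tool", "arguments": {
  "moves": [
    [0,0.03,0.01,0,0.45],
    [0,0.03,0.01,0,0.45],
    [0,0.03,0,0,0.45],
    [0,0.03,0,0,0.45],
    [0,0.03,0,0,0.45],
    [0,0.03,0,0,0.45],
    [0,0.02,0,0,0.45],
    [0,0,0,0,0.45],
    [0,0,0,0,0.45],
    [0,0,0,0,0.45]
  ]
}}

```text
clock: 12.6
tcp_pos: [0.5157, -0.0681, 0.0382]
orientation: [0.582, 0.402, 0.582, -0.402]
wrist_force: [-2.7, -4.1, 0.7]
finger_gap: 0.0234
```

```bash
python3 st.py pics/s7.png
```

```text
12.6 [ 0.5157 -0.0681  0.0382] gap 0.023395817987447793 F tool [-0.74 -3.99  2.89] T tool [-0.091 -0.401 -0.906]
rel home (tool mm) [-0.24  5.48  1.12]
```

View pics/s7.png

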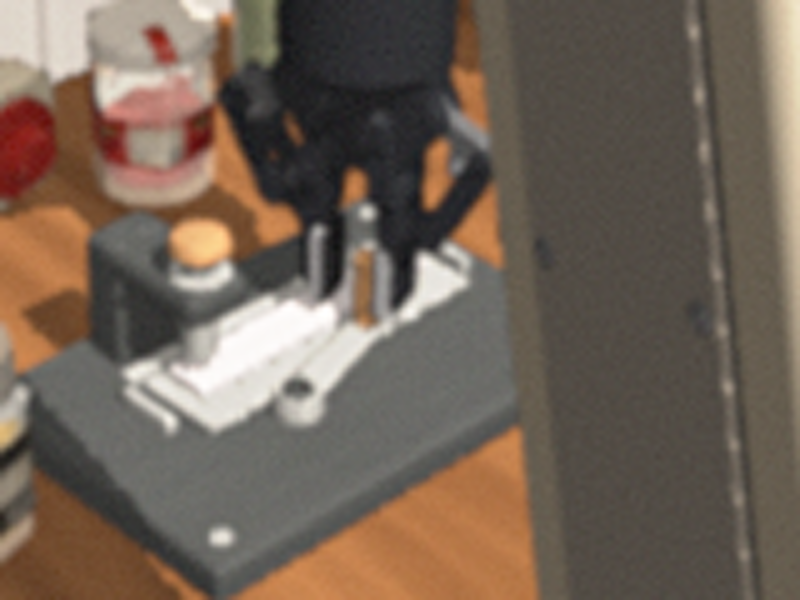

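>>> {"name": "servo_tool", "arguments": {
  "moves": [
    [0,0.02,0,0,0.45],
    [0,0.02,0,0,0.45],
    [0,0.02,0,0,0.45],
    [0,0.02,0,0,0.45],
    [0,0.02,0,0,0.45],
    [0,0,0,0,0.45],
    [0,0,0,0,0.45],
    [0,0,0,0,0.45],
    [0,0,0,0,0.45],
    [0,0,0,0,0.45]
  ]
}}

```text
clock: 13.9
tcp_pos: [0.5159, -0.0681, 0.0382]
orientation: [0.581, 0.402, 0.582, -0.403]
wrist_force: [-5.6, -5.2, 2.2]
finger_gap: 0.0235
```

```bash
python3 st.py
```

```text
13.9 [ 0.5159 -0.0681  0.0382] gap 0.02348033443718841 F tool [-2.19 -7.11  2.85] T tool [-0.018 -0.511 -1.372]
rel home (tool mm) [-0.23  5.6   1.14]
```

>>> {"name": "servo_tool", "arguments": {
  "moves": [
    [0,0.02,0,0,0.45],
    [0,0.02,0,0,0.45],
    [0,0.02,0,0,0.45],
    [0,0.02,0,0,0.45],
    [0,0.02,0,0,0.45],
    [0,0.02,0,0,0.45],
    [0,0.02,0,0,0.45],
    [0,0,0,0,0.45],
    [0,0,0,0,0.45],
    [0,0,0,0,0.45]
  ]
}}

```text
clock: 15.15
tcp_pos: [0.5166, -0.0679, 0.0381]
orientation: [0.581, 0.401, 0.582, -0.403]
wrist_force: [-7.5, -6.3, 4.0]
finger_gap: 0.0236
```

```bash
python3 st.py pics/s8.png
```

```text
15.15 [ 0.5166 -0.0679  0.0381] gap 0.023598482002398252 F tool [-3.98 -9.29  3.25] T tool [-0.032 -0.627 -1.781]
rel home (tool mm) [-0.15  6.34  1.18]
```

>>> {"name": "servo_tool", "arguments": {
  "moves": [
    [0,0.02,0,0,0.45],
    [0,0.02,0,0,0.45],
    [0,0.02,0,0,0.45],
    [0,0.02,0,0,0.45],
    [0,0.02,0,0,0.45],
    [0,0.02,0,0,0.45],
    [0,0.02,0,0,0.45],
    [0,0,0,0,0.45],
    [0,0,0,0,0.45],
    [0,0,0,0,0.45]
  ]
}}

```text
clock: 16.45
tcp_pos: [0.517, -0.0677, 0.0381]
orientation: [0.581, 0.401, 0.582, -0.404]
wrist_force: [-9.3, -7.6, 4.5]
finger_gap: 0.0236
```

```bash
python3 st.py pics/s9.png
```

```text
16.45 [ 0.517  -0.0677  0.0381] gap 0.023580381009812065 F tool [ -4.48 -11.44   3.87] T tool [-0.052 -0.758 -2.351]
rel home (tool mm) [-0.13  6.81  1.21]
```

>>> {"name": "servo_tool", "arguments": {
  "moves": [
    [0,0.02,0,0,0.45],
    [0,0.02,0,0,0.45],
    [0,0.02,0,0,0.45],
    [0,0.02,0,0,0.45],
    [0,0.02,0,0,0.45],
    [0,0.02,0,0,0.45],
    [0,0.02,0,0,0.45],
    [0,0.02,0,0,0.45],
    [0,0,0,0,0.45],
    [0,0,0,0,0.45]
  ]
}}

```text
clock: 17.75
tcp_pos: [0.5171, -0.0677, 0.038]
orientation: [0.58, 0.4, 0.583, -0.405]
wrist_force: [-13.4, -9.3, 8.1]
finger_gap: 0.0233
```

```bash
python3 st.py pics/s10.png
```

```text
17.75 [ 0.5171 -0.0677  0.038 ] gap 0.02332484530312712 F tool [ -7.92 -15.92   4.01] T tool [-0.114 -0.89  -3.192]
rel home (tool mm) [-0.08  6.92  1.24]
```

View pics/s10.png

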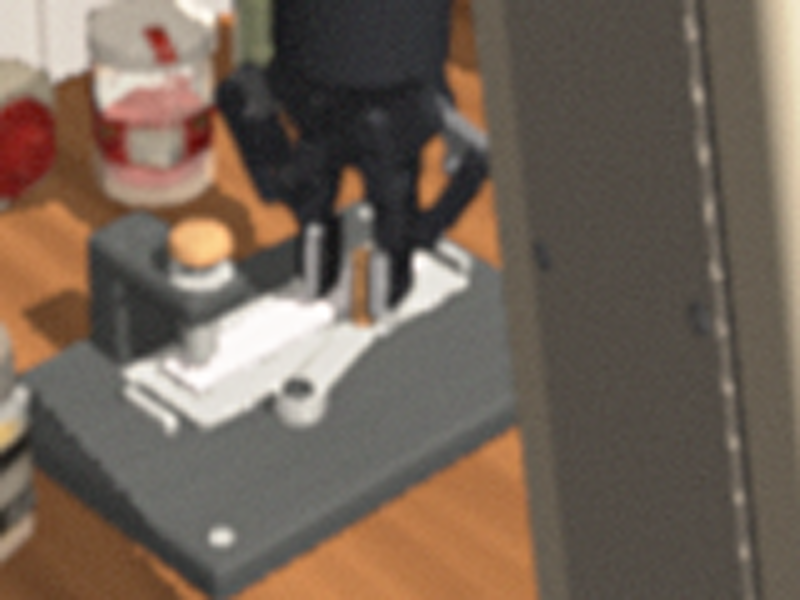

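>>> {"name": "servo_tool", "arguments": {
  "moves": [
    [0,0.02,0,0,0.45],
    [0,0.02,0,0,0.45],
    [0,0,0,0,0.45],
    [0,0,0,0,0.45],
    [0,0,0,0,0.45],
    [0,0,0,0,0.45],
    [0,0,0,0,0.45],
    [0,0,0,0,0.45],
    [0,0,0,0,0.45],
    [0,0,0,0,0.45]
  ]
}}

```text
clock: 19.05
tcp_pos: [0.5171, -0.0677, 0.038]
orientation: [0.58, 0.4, 0.583, -0.405]
wrist_force: [-13.9, -11.3, 9.3]
finger_gap: 0.0236
```

```bash
python3 st.py pics/s11.png
python3 - <<'E'
from h import *
from workcell import optics
import cv2
p=optics.read_camera("top");cv2.imwrite("pics/t11.png",cv2.resize(p["pixels"][180:300,280:440],None,fx=5,fy=5,interpolation=2))
E
```

```text
19.05 [ 0.5171 -0.0677  0.038 ] gap 0.02360509801019087 F tool [ -9.1  -17.05   5.66] T tool [-0.087 -0.968 -3.412]
rel home (tool mm) [-0.06  6.94  1.21]
```

View pics/t11.png

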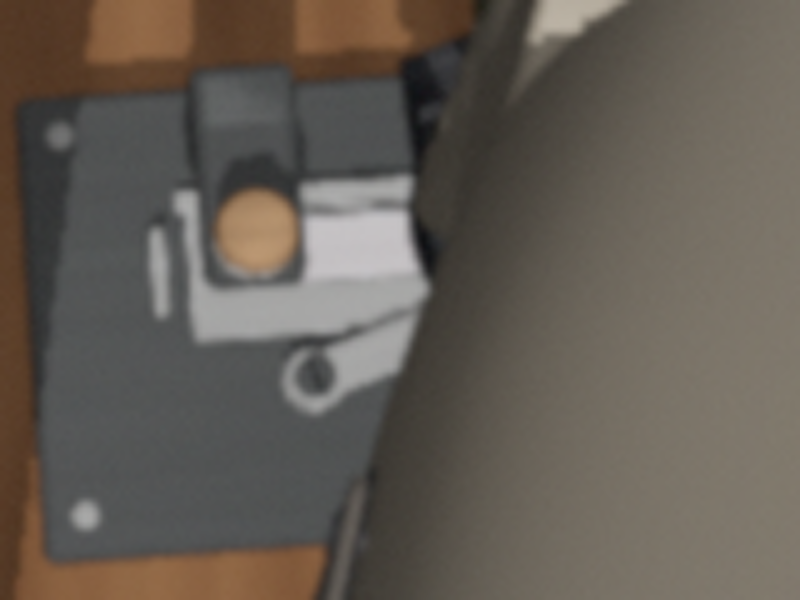

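>>> {"name": "servo_tool", "arguments": {
  "moves": [
    [0,-0.1,0,0,0.45],
    [0,-0.15,0,0,0.45],
    [0,-0.2,0,0,0.45],
    [0,-0.2,0,0,0.45],
    [0,-0.2,0,0,0.45],
    [0,-0.15,0,0,0.45],
    [0,0,0,0,0.45],
    [0,0,0,0,0.45],
    [-0.3,0,0,0,0.45],
    [-0.5,0,0,0,0.45]
  ]
}}

```text
clock: 20.4
tcp_pos: [0.512, -0.0694, 0.0464]
orientation: [0.582, 0.402, 0.582, -0.402]
wrist_force: [0.7, -0.6, 0.0]
finger_gap: 0.0236
```

```bash
python3 st.py pics/s12.png
```

```text
20.4 [ 0.512  -0.0694  0.0464] gap 0.02357941735299556 F tool [-0.03  0.48  0.85] T tool [-0.014 -0.039 -0.056]
rel home (tool mm) [-8.45  1.54  1.06]
```

View pics/s12.png

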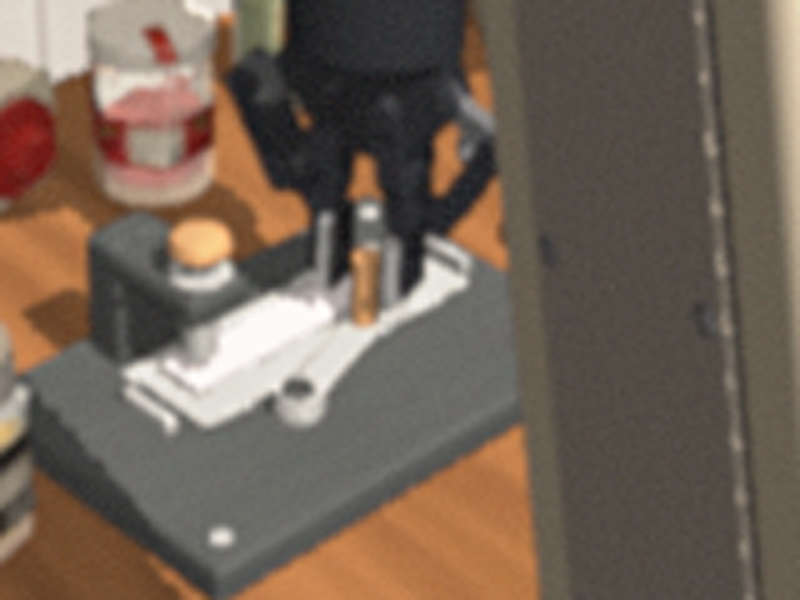

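>>> {"name": "servo_tool", "arguments": {
  "moves": [
    [-2,0,0,0,0.45],
    [-3,0,0,0,0.45],
    [-3,0,0,0,0.45],
    [-2.4,0,0,0,1],
    [0,1.1,-1.7,0,1],
    [0,1.1,-1.7,0,1],
    [0,1.1,-1.7,0,1],
    [0,1,-1.7,0,1],
    [0,0,0,0,1],
    [0,0,0,0,1]
  ]
}}

```text
clock: 21.7
tcp_pos: [0.5283, 0.009, 0.1504]
orientation: [0.582, 0.402, 0.582, -0.402]
wrist_force: [0.4, 0.1, 1.0]
finger_gap: 0.0004
```

```bash
python3 st.py pics/s13.png
python3 - <<'E'
from h import *
from workcell import env,optics
import cv2
s=env.get_state();v=np.load("v.npy");A=axes(s)
print((A.T@(W(v,(.01,.045,.102))[0]-s["tcp_pos"])*1000).round(1))
p=optics.read_camera("top");cv2.imwrite("pics/t13.png",cv2.resize(p["pixels"][180:300,280:440],None,fx=5,fy=5,interpolation=2))
E
```

```text
21.7 [0.5283 0.009  0.1504] gap 0.0003602247744273396 F tool [-1.03  0.47  0.03] T tool [-0.018 -0.007  0.029]
rel home (tool mm) [-112.43   44.45  -66.57]
[48.4  0.  -0.3]
```

View pics/s13.png

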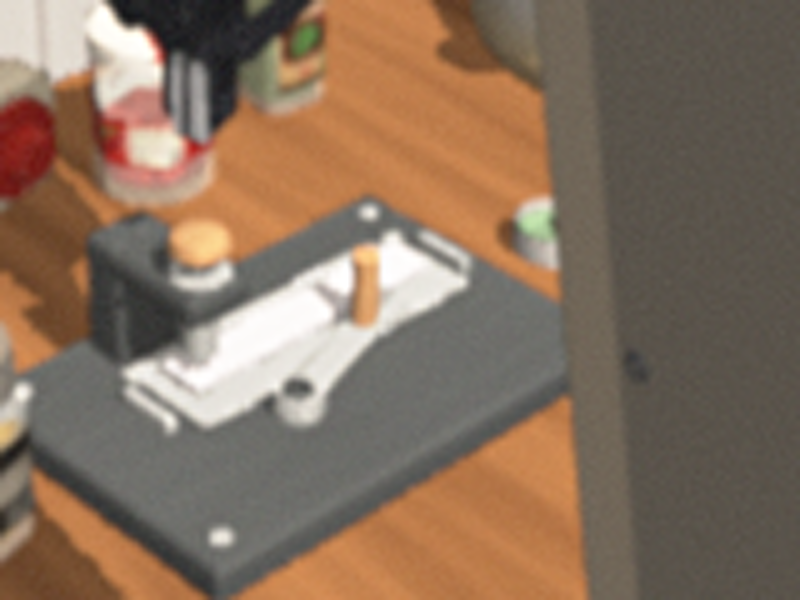

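View pics/t13.png

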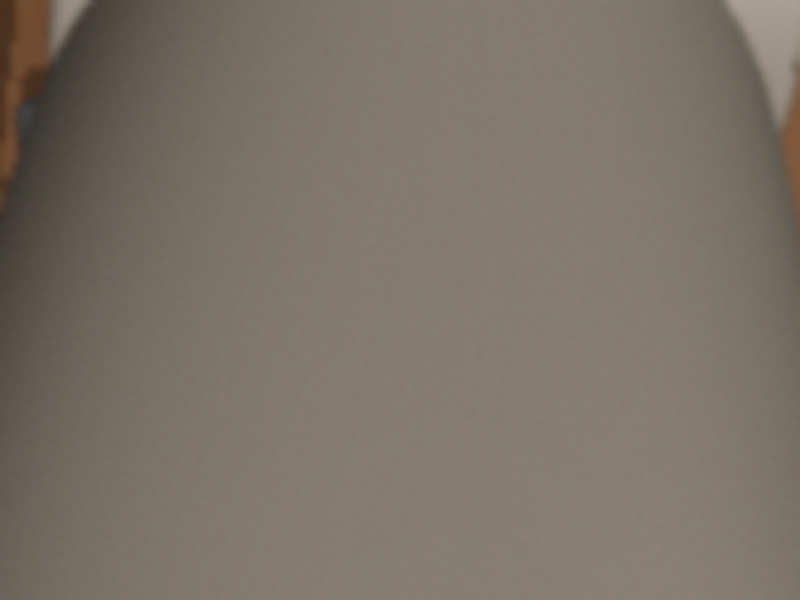

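>>> {"name": "servo_tool", "arguments": {
  "moves": [
    [1.2,0,0,0,1],
    [1.2,0,0,0,1],
    [1.2,0,0,0,1],
    [0.7,0,0,0,1],
    [0.2,0,0,0,1],
    [0.2,0,0,0,1],
    [0.2,0,0,0,1],
    [0.2,0,0,0,1],
    [0.2,0,0,0,1],
    [0.2,0,0,0,1]
  ]
}}

```text
clock: 23.05
tcp_pos: [0.5286, 0.0093, 0.0954]
orientation: [0.582, 0.402, 0.581, -0.402]
wrist_force: [0.6, 0.1, 2.0]
finger_gap: -0.0001
```

```bash
python3 st.py pics/s14.png
```

```text
23.05 [0.5286 0.0093 0.0954] gap -6.065567292585894e-05 F tool [-2.    0.58  0.13] T tool [0.003 0.024 0.053]
rel home (tool mm) [-57.41  44.92 -66.74]
```

View pics/s14.png

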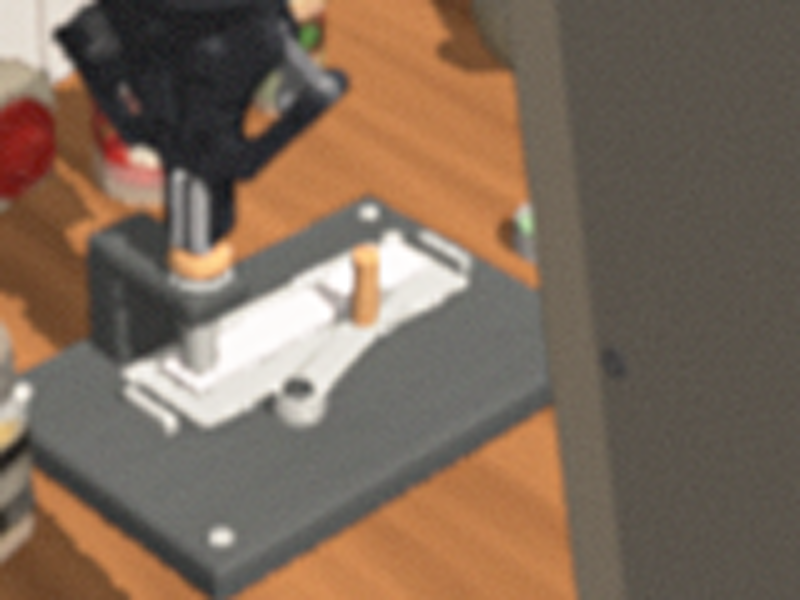

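On the cap, pressing. Continue down slowly.

>>> {"name": "servo_tool", "arguments": {
  "moves": [
    [0.1,0,0,0,1],
    [0.1,0,0,0,1],
    [0.1,0,0,0,1],
    [0.05,0,0,0,1],
    [0.05,0,0,0,1],
    [0.05,0,0,0,1],
    [0.05,0,0,0,1],
    [0,0,0,0,1],
    [0,0,0,0,1],
    [0,0,0,0,1]
  ]
}}

```text
clock: 24.35
tcp_pos: [0.5287, 0.0093, 0.0919]
orientation: [0.582, 0.402, 0.581, -0.402]
wrist_force: [-3.1, 1.0, 12.2]
finger_gap: -0.0002
```

```bash
python3 st.py
```

```text
24.35 [0.5287 0.0093 0.0919] gap -0.00021487740131974378 F tool [-12.22  -2.55  -1.98] T tool [-0.032  0.29  -0.406]
rel home (tool mm) [-53.94  45.07 -66.67]
```

>>> {"name": "servo_tool", "arguments": {
  "moves": [
    [-0.4,0,0,0,1],
    [-1,0,0,0,1],
    [-2,0,0,0,1],
    [-2.5,0,0,0,0.45],
    [0,-1.1,1.7,0,0.45],
    [0,-1.1,1.7,0,0.45],
    [0,-1.1,1.7,0,0.45],
    [0,-1,1.7,0,0.45],
    [0,0,0,0,0.45],
    [0,0,0,0,0.45]
  ]
}}

```text
clock: 25.6
tcp_pos: [0.5118, -0.0691, 0.1491]
orientation: [0.581, 0.402, 0.582, -0.402]
wrist_force: [0.3, -0.2, -0.7]
finger_gap: 0.0234
```

```bash
python3 st.py pics/s15.png
```

```text
25.6 [ 0.5118 -0.0691  0.1491] gap 0.0233890980055057 F tool [0.67 0.21 0.31] T tool [-0.013  0.031 -0.018]
rel home (tool mm) [-111.14    1.33    0.58]
```

View pics/s15.png

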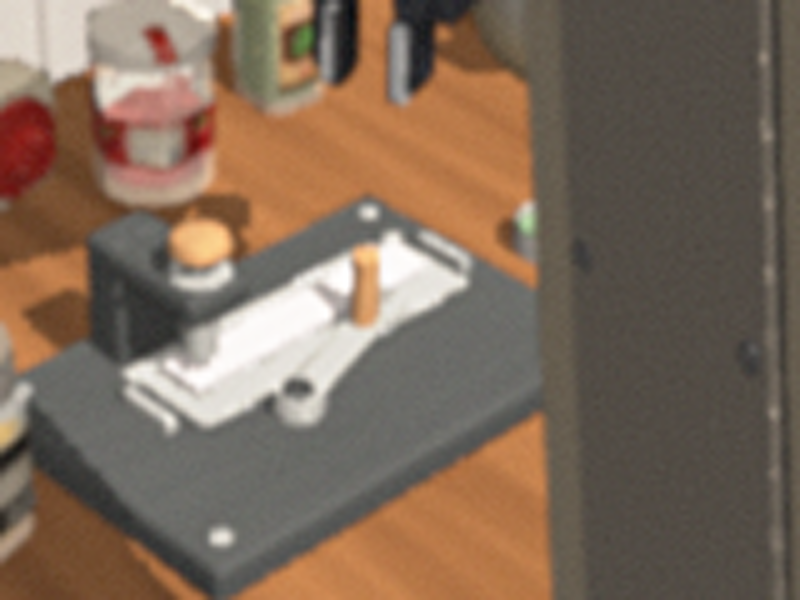

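>>> {"name": "servo_tool", "arguments": {
  "moves": [
    [1.8,0,0,0,0.45],
    [1.8,0,0,0,0.45],
    [1.8,0,0,0,0.45],
    [1.6,0,0,0,0.45],
    [1.1,0,0,0,0.45],
    [0.9,0,0,0,0.45],
    [0.8,0,0,0,0.45],
    [0.7,0,0,0,0.45],
    [0.4,0,0,0,0.45],
    [0.2,0,0,0,0.45]
  ]
}}

```text
clock: 26.9
tcp_pos: [0.5121, -0.0695, 0.0381]
orientation: [0.582, 0.402, 0.582, -0.402]
wrist_force: [0.1, -0.0, 0.2]
finger_gap: 0.0239
```

>>> {"name": "servo_tool", "arguments": {
  "moves": [
    [0,-0.25,0,0,0.45],
    [0,-0.25,0,0,0.45],
    [0,-0.2,0,0,0.45],
    [0,-0.2,0,0,0.45],
    [0,-0.2,-0.02,0,0.45],
    [0,-0.2,-0.03,0,0.45],
    [0,-0.2,-0.03,0,0.45],
    [0,-0.2,-0.04,0,0.45],
    [0,-0.2,-0.05,0,0.45],
    [0,-0.2,-0.05,0,0.45]
  ]
}}

```text
clock: 28.15
tcp_pos: [0.491, -0.0747, 0.0381]
orientation: [0.581, 0.402, 0.582, -0.402]
wrist_force: [0.4, -0.8, -0.9]
finger_gap: 0.0235
```

```bash
python3 st.py pics/s16.png
```

```text
28.15 [ 0.491  -0.0747  0.0381] gap 0.023496733422190563 F tool [0.85 0.1  0.84] T tool [ 0.019 -0.081  0.146]
rel home (tool mm) [ -0.09 -19.96  -1.41]
```

View pics/s16.png

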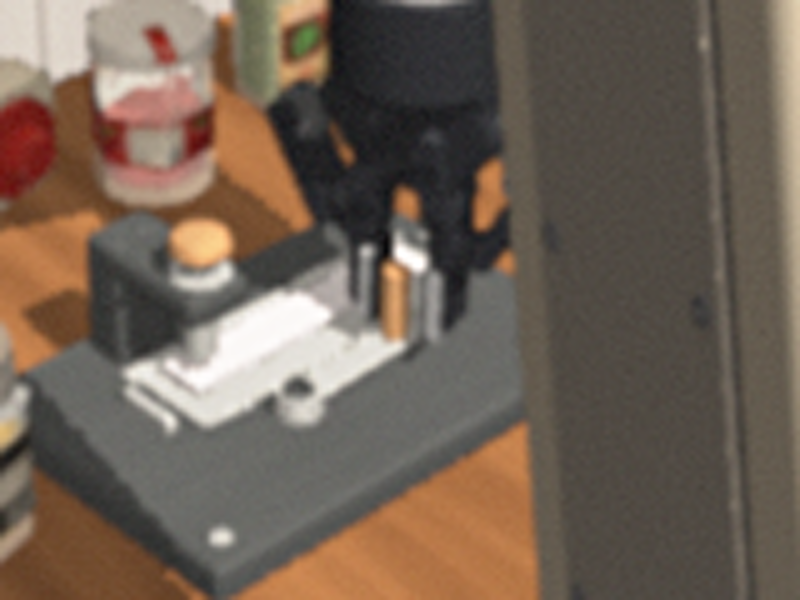

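>>> {"name": "servo_tool", "arguments": {
  "moves": [
    [0,-0.25,-0.07,0,0.45],
    [0,-0.25,-0.07,0,0.45],
    [0,-0.25,-0.08,0,0.45],
    [0,-0.25,-0.09,0,0.45],
    [0,-0.25,-0.1,0,0.45],
    [0,-0.25,-0.12,0,0.45],
    [0,-0.25,-0.14,0,0.45],
    [0,-0.25,-0.15,0,0.45],
    [0,-0.25,-0.17,0,0.45],
    [0,-0.2,-0.16,0,0.45]
  ]
}}

```text
clock: 29.45
tcp_pos: [0.4644, -0.0727, 0.0383]
orientation: [0.582, 0.402, 0.582, -0.402]
wrist_force: [1.6, -0.0, -0.8]
finger_gap: 0.0234
```

```bash
python3 st.py pics/s17.png
```

```text
29.45 [ 0.4644 -0.0727  0.0383] gap 0.02335259303505643 F tool [0.83 1.46 0.6 ] T tool [ 0.007 -0.131  0.088]
rel home (tool mm) [ -0.28 -44.11 -12.73]
```

View pics/s17.png

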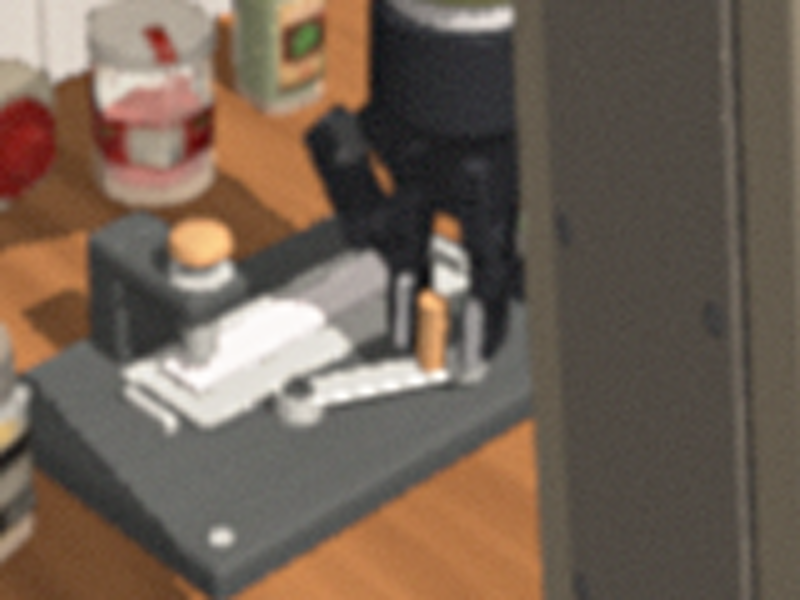

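>>> {"name": "servo_tool", "arguments": {
  "moves": [
    [0,0.3,0,0,0.45],
    [0,0.2,0,0,0.45],
    [-0.5,0,0,0,0.45],
    [-2,0,0,0,0.45],
    [-4,0,0,0,0.45],
    [-5,0,0,0,0.45],
    [-5,0,0,0,0.45],
    [0,-1,4.5,0,0.45],
    [0,-1,5,0,0.45],
    [0,-1,5,0,0.45]
  ]
}}

```text
clock: 30.75
tcp_pos: [0.4928, -0.2185, 0.204]
orientation: [0.582, 0.402, 0.581, -0.402]
wrist_force: [0.3, 0.5, -0.7]
finger_gap: 0.0237
```

>>> {"name": "servo_tool", "arguments": {
  "moves": [
    [0,-1,5,0,0.45],
    [0,-1,5,0,0.45],
    [0,-1,5,0,0.45],
    [0,-1,4,0,0.45],
    [0,0,0,0,0.45],
    [0,0,0,0,0.45],
    [0,0,0,0,0.45],
    [0,0,0,0,0.45],
    [0,0,0,0,0.45],
    [0,0,0,0,0.45]
  ]
}}

```text
clock: 32.0
tcp_pos: [0.5223, -0.4088, 0.2035]
orientation: [0.582, 0.402, 0.582, -0.402]
wrist_force: [0.6, 0.5, 0.2]
finger_gap: 0.0233
```

```bash
python3 st.py pics/s18.png;  python3 - <<'E'
from workcell import optics,models
import cv2
p=optics.read_camera("top");cv2.imwrite("pics/t18.png",cv2.resize(p["pixels"][170:310,240:480],None,fx=3.3,fy=3.3,interpolation=2))
for t in ["pepper","tea_light","blank","knob"]:print(t,[(a["conf"],a["location"]) for a in models.pinpoint(t,p)])
E
```

```text
32.0 [ 0.5223 -0.4088  0.2035] gap 0.023341851144699235 F tool [-0.23  0.77 -0.26] T tool [-0.042 -0.039  0.035]
rel home (tool mm) [-165.44 -108.83  322.15]
pepper [(0.86, [258.6, 236.6])]
tea_light [(0.88, [452.6, 233.1])]
blank [(0.65, [227.4, 328.9]), (0.64, [364.4, 230.3])]
knob [(0.63, [377.4, 266.2])]
```

View pics/t18.png

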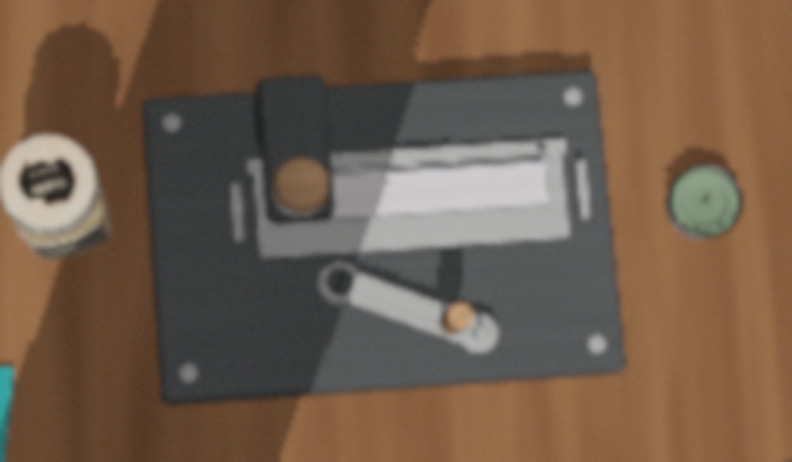

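View pics/s18.png

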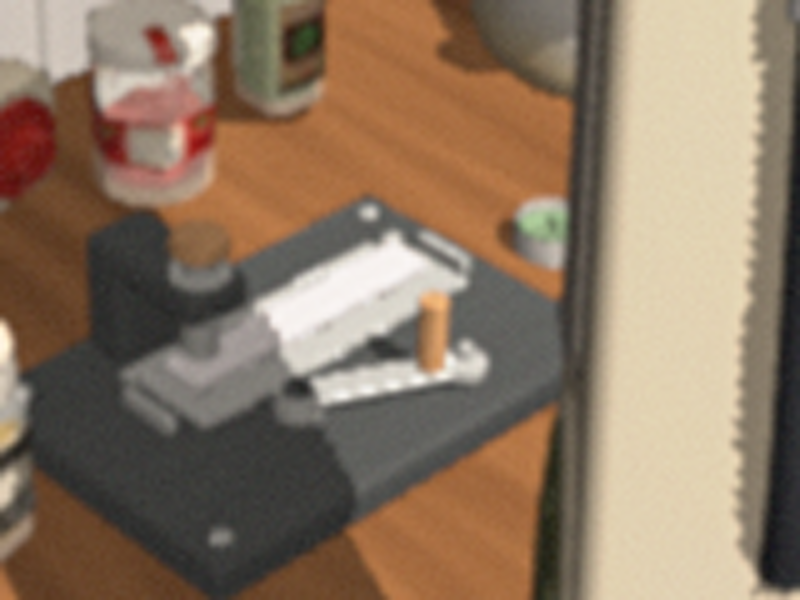

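Run:
```python
from h import *
t=pickle.load(open("top0.pkl","rb"));v=np.load("v.npy")
for P in [(-.014,.065,.024),(-.014,-.095,.024),(.03,.068,.026),(.03,-.098,.026),(.037,.068,.026),(.037,-.098,.026),(.03,-.095,.024)]:
    print(P,((proj(t,W(v,P))[0]-[240,170])*3.3).round(0))
```

```text
(-0.014, 0.065, 0.024) [257. 258.]
(-0.014, -0.095, 0.024) [566. 235.]
(0.03, 0.068, 0.026) [245. 173.]
(0.03, -0.098, 0.026) [564. 150.]
(0.037, 0.068, 0.026) [244. 160.]
(0.037, -0.098, 0.026) [563. 137.]
(0.03, -0.095, 0.024) [558. 151.]
```

```bash
python3 -c "
from workcell import order
print(order.hand_in())"
```

```text
the job is handed in; nothing more can be done
None
```

The tag is marked and the job is handed in at about 32 s of the 72 s allowed. The hand-in reports no verdict.

- **Clip on:** I put the half-open fingers either side of the knob and swung the clip onto the front flange. I then pushed slowly until the foot stood against the panel and nothing moved further, at a measured 17.0 N along the knob's swing. I could not measure the force on the rail itself.
- **Plunger:** With the clip left in place, I pressed the cap down 10 mm until it met the panel, with about 12 N downward. It sprang back up when I let go.
- **Clip off:** I swung the clip back to slightly farther out than where it started, then raised the gripper and moved away.

**Last checks:**
- In the top picture the blank's front edge lies within about 1 mm of the computed home line and parallel to the bed. That is about as fine as the camera can resolve (the calibration is good to about 2 mm), and the press head hides the left end of the rail.
- The clip is clear of the blank, and the pepper jar and tea light are within about 2 px of where they started.
- No force I read came near the arm's limits. I read force only at the end of each move, so brief peaks in between were not seen.
- One disagreement: in the first press fit, a few bed corners were 2 to 4 px off. The knob, pivot and plunger cap fitted to about 1 px, and every contact came where the fit predicted.

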